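Set out the bur dispenser and dial in the red burs

TASK

Lift the bur dispenser by its blue handle, set it down gently on the dark mat so that it fills the printed white outline (either way round), and let go of it. Then take the grey knob and turn the wheel until the red sector is centred in the window of the black hood, and let go. Carry it by the handle only, never drop or tip it, and leave the jaw model, denture, phone and handpiece on the bench where they are.

Things in the scene. Friction and masses are not known exactly. Their poses are not given: they have to be found in the camera images.
- dispenser: loose white box 196 (its x) x 120 (its y) mm, flat top 36 mm above its underside, 0.5 to 0.8 kg, balanced nearly under the blue handle; origin at the centre of its underside, z up. A 102 mm wheel lies on its top at x = -40 mm, axis vertical, the wheel's face 44 mm above the underside; a black hood (top 49 mm above the underside) covers the wheel's edge at the -x end, with an opening 25 mm wide and 24 mm deep in its middle: the window
- handle (a point): centre of the blue handle bar of the dispenser, at x = +47 mm, 73 mm above the underside; bar 84 mm long along the dispenser's y, 14 mm thick along its x, 22 mm high, open beneath it; axes as the dispenser's
- window (a point): centre of the window, at x = -80 mm on the dispenser, 49 mm above the underside; axes as the dispenser's
- knob (a point): grip centre of the wheel's grey bar knob, on the wheel's axis (x = -40 mm on the dispenser), 73 mm above the dispenser's underside; bar 54 mm long along this point's x, 14 mm wide along its y, from 15 mm below to 11 mm above this point; it turns with the wheel, and the red sector lies in the direction of its -x
- wheel (a joint): angle of the wheel, positive counter-clockwise seen from above; the red sector (one of six of 60 degrees, the others yellow, green, white, blue, dark grey) is centred in the window at 0 and again at 6.283; it turns either way from -0.9 to 7.2, needs about 0.05 N m and stays where it is left
- mat: fixed dark rubber mat 280 (its x) x 210 (its y) x 3 mm with a printed white outline 214 x 136 mm in its middle, its long side along the mat's x; origin at the centre of its underside, top 3 mm above the bench
- jaw_model: plaster jaw model with a row of teeth, 62 x 70 x 30 mm, loose bystander; origin at centre of its underside
- denture: pink denture with white teeth, 50 x 58 x 16 mm, loose bystander; origin at centre of its underside
- phone: black phone lying flat, 150 x 74 x 9 mm, loose bystander; origin at centre of its underside
- handpiece: blue and steel handpiece lying on the bench, 170 mm long, 25 mm high, loose bystander; origin at its underside
Things that resemble listed ones, but are neither listed nor needed, are in the scene too. Leave any purple look-alike of the dispenser alone.

How it is judged (in metres and radians):
On the way, in this order (a step that is already met when the one before it is completed fails the run):
1. the dispenser stands on the mat over the outline and has been let go (x of dispenser in the frame of mat between -0.025 and 0.025 m and y of dispenser in the frame of mat between -0.025 and 0.025 m and angle between the x axis of dispenser and the x axis of mat, either way round below 0.17 rad and height (world z) of dispenser below 0.007 m and angle between dispenser's own z axis and vertical below 0.05 rad and linear speed of dispenser below 0.03 m/s and contact force between the fingers and dispenser below 0.1 N), for 0.2 s.
2. the red sector is centred in the window ((value of joint wheel between -0.17 and 0.17 rad or value of joint wheel between 6.1132 and 6.4532 rad) and velocity of joint wheel between -0.05 and 0.05 rad/s), for 0.2 s.
At the end, for the whole second after the job is handed in: the dispenser stands upright and still on the mat, its centre within 25 mm of the mat's centre along each side of the mat and lengthwise with it within 0.17 rad (either way round); the wheel rests within 0.17 rad of red centred in the window (0 or 6.283); the dispenser is let go (all of step 1 and all of step 2); the robot touches nothing.
It fails at once if the dispenser is tipped by more than 0.35 rad (angle between dispenser's own z axis and vertical above 0.35 rad).
It fails at once if the dispenser is dropped (not held while more than 20 mm above the bench) (height (world z) of dispenser above 0.02 m and contact force between the fingers and dispenser below 0.1 N).
It fails at once if the wheel or its knob is gripped while the dispenser is off its support (height (world z) of dispenser above 0.02 m and contact force between the fingers and wheel above 1 N).
It fails at once if the dispenser is set down hard (meets the mat at over 0.2 m/s) (contact force between dispenser and mat above 1 N and linear speed of dispenser above 0.2 m/s).
It fails at once if the jaw model, denture, phone or handpiece is moved by more than 30 mm (distance of any of jaw_model, denture, phone, handpiece from where it was at the start of the episode above 0.03 m).
It also fails if it takes over 58 s, if anything falls off the work surface, if the arm or the gripper's body presses on something with over 40 N, if the wrist force passes 120 N, or if a joint passes its speed limit or range.

ROBOT

A 6-joint arm with a two-finger parallel gripper is mounted at the origin on the work surface. World frame = base frame: x ahead of the robot, y to its left, z up, the work surface at z = 0. Lengths are in mm, angles in degrees, forces in N, time in s.
With the tool pointing down it reaches from about 350 to 850 mm from the base axis. Payload 8.1 kg.
Tool frame: the origin (TCP) lies midway between the tips of the shut fingers; the grasp point (between the pads) lies 19 mm behind it; z points along the fingers, y is the line along which they close (so a half turn about z gives the same grasp; the last joint's range is limited). The gripper opens to 85 mm and grips with 20 to 120 N. Pads are 22 mm wide; open, the fingers measure 114 mm over their backs; the gripper's body (76 mm by 85 mm) begins 54 mm behind the grasp point. The pads swing forward as they close: fully open they stand 13 mm farther back than shut.
Start: joints at [-67.918, 7.471, 85.268, -0, 87.261, -4.893], TCP at [272.179, -534.718, 231.292] pointing down, gripper open.
Joint ranges: [-169.43, 169.43], [-51.17, 129.36], [1.28, 143.12], [-76.62, 256.62], [0, 156.53], [-152.29, 152.29]. Speed limits (degrees/s): [136.94, 136.94, 159.86, 180, 180, 180].

INTERFACE

Orientations are given as [roll, pitch, yaw] about the fixed x, y, z axes, in that order (R = Rz(yaw) Ry(pitch) Rx(roll)).
In Python, from bench import r gives the robot as it stands.
- The arm moves only by the tool step_arm, never from a script. Its arguments are lists of equal length, an entry for each row: "delta_pos": the shift along the world's x, y, z in units of 200 mm (1.0 is 200 mm), a list of three; "spin": the turn about the world's z in units of 180 degrees (1.0 is 180 degrees). In form: {"delta_pos": [[dx, dy, dz], ...], "spin": [spin, ...]}. A call has 1 to 8 rows; each row shifts and turns the commanded pose from where the row before left it; what a row does not reach is not made up. A row lasts 1/8 s, in which the tool goes at most 62.5 mm and 10.7 degrees, less where a joint would pass 70% of its speed; a pose out of reach is approached as far as the arm can. A call with a number of a shift or a turn outside -1 to 1 is refused whole. A call with a gripper value outside its range is refused whole. "gripper" is the opening, from -1 (shut) to 1 (fully open), set as the call begins (left out, the last holds). The fingers move at their own pace and stop on an object; "squeeze" is the grip in N (left out, the last holds). Time passes only in rows, so rows that do not move let the fingers close. It gives the time, the measured TCP pose, the force, the opening and the grip force at its end, in the units of the state.
- r.sense(): the state, without advancing time (a new reading comes with each control period).
- r.snapshot(name): name is "side" or "top" or "wrist"; returns a dict with "pixels" (420x560x3 uint8, blue, green, red), "fx", "fy", "cx", "cy" (pixels), "camera_from_world" (4x4, takes a point from world to camera coordinates). Camera axes: x right, y up, looking along -z (the intrinsics and any distortion apply to the point x, -y, -z); pixel columns grow to the right and rows downward; lengths in mm; the calibration is good to about 2 mm. A picture is of the moment at which its call begins. There is no depth.
- r.hand_in(): hands the job in; it is judged then, once.
The state is a dict: "time": time; "joint_pos": joint angles; "qd": joint speeds; "joint_efforts": joint torques, N m; "tool_pos": TCP position; "tcp_rot": TCP orientation; "ft_force": force on the tool from outside, world axes, zero at the start; "wrist_torque": the same for the moment, N m; "finger_gap": finger opening in mm; "grip_force": force on a finger pad.
Only numpy, scipy, OpenCV 4.12 (cv2) and the standard library are available. Lean on these libraries where they do the work, as an engineer would, in place of code of your own. Each camera call takes 0.05 s, during which the arm holds its last target. There are 200 camera calls.

## Working session

There is one attempt and no reset: what is moved stays moved. The work goes in short steps, Python scripts to look and compute and a tool call to move; the robot and the scene stay as the last step left them, time stands still between calls to the robot, and variables do not carry over. Pictures are saved under pics/ and viewed, at most 10 in all, crops included, and the job is handed in when it is done.

Besides the shell and the picture viewer there is one more tool, called after ">>>" in YAML: its name, and indented under it one key for each argument. step_arm: Moves the arm, as the interface text tells. Shifts and turns lie within -1 to 1; 1 stands for 200 mm of shift or 180 degrees of turn. Its arguments: {"type":"object","properties":{"delta_pos":{"type":"array","items":{"type":"array","items":{"type":"number","minimum":-1,"maximum":1}}},"spin":{"type":"array","items":{"type":"number","minimum":-1,"maximum":1}},"gripper":{"type":"number"},"squeeze":{"type":"number"}},"required":["delta_pos","spin"]}

```bash
mkdir -p pics; cat > h.py <<'E'
import numpy as np, cv2
from bench import r
def snap(n,f=None):
    s=r.snapshot(n); s['pixels']=np.array(s['pixels'],np.uint8)
    if f: cv2.imwrite('pics/'+f,s['pixels'])
    return s
def ray(s,u,v):
    T=np.array(s['camera_from_world'],float); R=T[:3,:3]
    d=np.array([(u-s['cx'])/s['fx'],-(v-s['cy'])/s['fy'],-1.])
    return -R.T@T[:3,3], R.T@d
def onz(s,u,v,z):
    c,d=ray(s,u,v); return (c+d*(z-c[2])/d[2])
def proj(s,p):
    T=np.array(s['camera_from_world'],float); q=T[:3,:3]@np.array(p,float)+T[:3,3]
    return s['cx']+s['fx']*q[0]/-q[2], s['cy']+s['fy']*-q[1]/-q[2]
E
python3 - <<'E'
from h import *
t=snap('top','top0.png'); s=snap('side','side0.png')
print({k:v for k,v in t.items() if k!='pixels'}.keys()); print(onz(t,280,210,0),ray(t,280,210),ray(s,280,210)[0],r.sense()['tcp_rot'])
E
```

```text
dict_keys(['fx', 'fy', 'cx', 'cy', 'camera_from_world'])
[497.73894256  -8.86374075   0.        ] (array([ 325.06754894,   14.63971745, 1611.36871205]), array([ 0.10654218, -0.01450217, -0.99425115])) [-183.39901413 -982.46639983 1274.72337298] [-1.79904774e+02 -8.57623092e-03  2.69753638e+01]
```

View pics/top0.png

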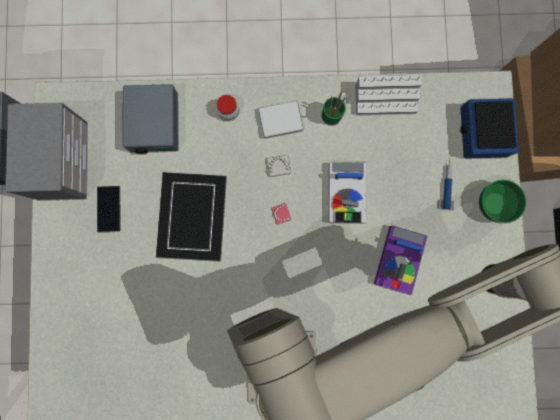

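View pics/side0.png

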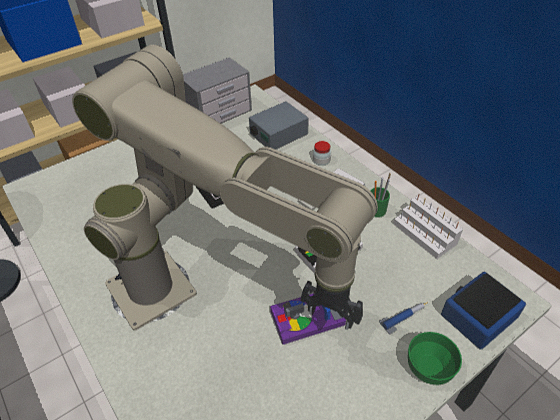

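Top view: the white dispenser is at about (348,192) with its handle at (348,175) and its hood at the bottom. The mat is at (192,216), the purple look-alike at (402,260), the denture at (281,213), the jaw at (278,165), the phone at (108,209) and the handpiece at (447,190). In the side view the arm hides the dispenser.

```bash
cat > m.py <<'E'
from h import *
def rect(s,m,z,roi):
    k=np.zeros_like(m); x0,y0,x1,y1=roi; k[y0:y1,x0:x1]=m[y0:y1,x0:x1]
    c=max(cv2.findContours(k,cv2.RETR_EXTERNAL,cv2.CHAIN_APPROX_NONE)[0],key=cv2.contourArea)[:,0]
    w=np.array([onz(s,u,v,z)[:2] for u,v in c],np.float32)
    b=cv2.minAreaRect(w); (cx,cy),(a,bb),_=b; p=cv2.boxPoints(b); e=[p[1]-p[0],p[2]-p[1]]; e=max(e,key=np.linalg.norm)
    return np.round([cx,cy,a,bb,np.degrees(np.arctan2(e[1],e[0]))%180],1)
def masks(s):
    h=cv2.cvtColor(s['pixels'],cv2.COLOR_BGR2HSV)
    blue=cv2.inRange(h,(100,130,50),(125,255,255))
    dark=cv2.inRange(h,(0,0,0),(180,255,60))
    red=cv2.inRange(h,(0,150,90),(8,255,255))|cv2.inRange(h,(172,150,90),(180,255,255))
    white=cv2.inRange(h,(0,0,190),(180,40,255))
    return h,blue,dark,red,white
E
python3 - <<'E'
from m import *
t=snap('top'); h,b,d,re,w=masks(t)
print('handle',rect(t,b,84,(325,160,375,187)))
print('mat',rect(t,cv2.morphologyEx(d|w,cv2.MORPH_CLOSE,np.ones((3,3))),3,(150,165,235,268)))
print('outline',rect(t,cv2.inRange(h,(0,0,110),(180,255,255)),3,(165,178,220,255)))
print('body',rect(t,cv2.morphologyEx(w,cv2.MORPH_CLOSE,np.ones((9,9))),36,(320,155,375,230)))
print('red',onz(t,*np.argwhere(re[185:230,325:372]).mean(0)[::-1]+[325,185],44), 'win?')
im=cv2.resize(t['pixels'][150:235,310:390],None,fx=7,fy=7,interpolation=cv2.INTER_CUBIC);cv2.imwrite('pics/crop.png',im)
E
```

```text
handle [ 592.2 -225.6   81.1   15.2   86. ]
mat [485.8 281.  205.3 274.9 175.1]
outline [375.8 244.7  35.5   3.2  88.5]
body [ 474.  -275.7    0.     0.     0. ]
red [ 515.40919193 -189.31466083   44.        ] win?
```

View pics/crop.png

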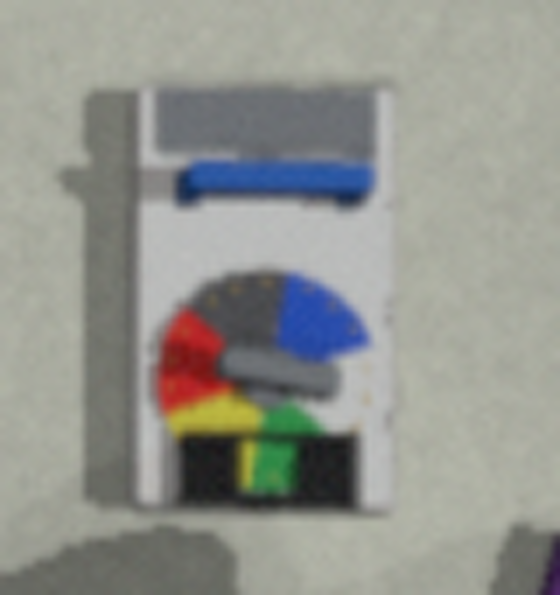

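The crop confirms the handle. Red faces image left (+y) and the hood faces image bottom, so the wheel must turn about 83° CCW. I'm moving above the handle now.

>>> step_arm:
  delta_pos:
    - [0.2, 0.193, 0]
    - [0.2, 0.193, 0]
    - [0.2, 0.193, 0]
    - [0.2, 0.193, 0]
    - [0.2, 0.193, 0]
    - [0.2, 0.193, 0]
    - [0.2, 0.193, 0]
    - [0.2, 0.193, 0]
  spin: [0.041, 0.041, 0.041, 0.041, 0.041, 0.041, 0.041, 0.041]
  gripper: 1
  squeeze: 60

```text
time: 1.15
tool_pos: [593.2, -224.4, 231.0]
tcp_rot: [-180.0, -0.0, 86.3]
ft_force: [-0.5, -0.8, -0.3]
finger_gap: 85.7
grip_force: 0.0
```

```bash
python3 - <<'E'
from m import *
t=snap('wrist','w1.png'); st=r.sense(); print(st['tool_pos'],st['tcp_rot'],st['qd'],st['joint_pos'])
print(proj(t,[592,-226,84]),proj(t,[592,-186,84]))
E
```

```text
[ 597.01762511 -218.76039356  230.68116452] [179.89712191  -0.19318471  86.86687307] [-3.13968491 -1.68780487  2.26405136 -0.09195653 -0.49233279  3.39920734] [-24.86786526  12.96404592  79.18550201   0.21770416  87.8264413
 -21.74277611]
(np.float64(283.45150555565533), np.float64(203.0510027089043)) (np.float64(280.5835222973627), np.float64(161.02330126234406))
```

View pics/w1.png

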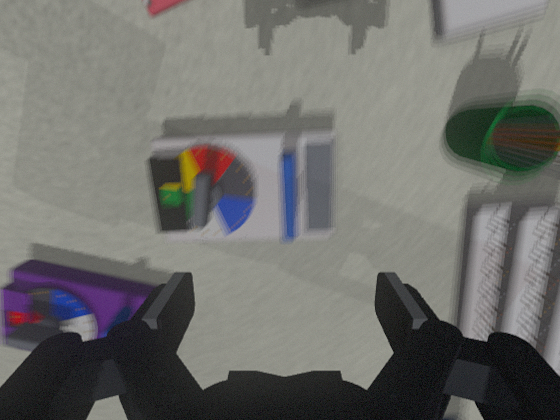

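Wrist view: the handle runs from (289,152) to (289,240), the body edges are clear, and the pencil cup at (500,135) is well away. I'll take a settled measurement.

>>> step_arm:
  delta_pos:
    - [0, 0, 0]
    - [0, 0, 0]
  spin: [0, 0]

```text
time: 1.45
tool_pos: [591.6, -226.4, 230.9]
tcp_rot: [-179.9, 0.0, 86.0]
ft_force: [-0.6, -0.4, -0.3]
finger_gap: 85.2
grip_force: 0.0
```

```bash
python3 - <<'E'
from m import *
t=snap('wrist'); st=r.sense(); print(st['tool_pos'],st['tcp_rot'])
h,b,d,re,w=masks(t)
print('handle',rect(t,b,84,(265,130,310,255)))
m=cv2.inRange(h,(0,0,165),(180,30,255)); m=cv2.morphologyEx(m,cv2.MORPH_OPEN,np.ones((5,5)));m=cv2.morphologyEx(m,cv2.MORPH_CLOSE,np.ones((61,61)))
print('body',rect(t,m,36,(100,100,350,265)))
g=cv2.inRange(h,(0,0,60),(180,90,130))
for v in (150,170,190,210,230): print(v, np.flatnonzero(b[v,265:310])[[0,-1]]+265 if b[v,265:310].any() else None)
E
```

```text
[ 591.46304684 -226.81754202  231.1076186 ] [-1.79968319e+02  1.11590571e-02  8.59153528e+01]
handle [ 593.3 -226.8   81.1   12.6   87.7]Traceback (most recent call last):
  File "<stdin>", line 6, in <module>
  File "m.py", line 4, in rect
    c=max(cv2.findContours(k,cv2.RETR_EXTERNAL,cv2.CHAIN_APPROX_NONE)[0],key=cv2.contourArea)[:,0]
      ~~~^^^^^^^^^^^^^^^^^^^^^^^^^^^^^^^^^^^^^^^^^^^^^^^^^^^^^^^^^^^^^^^^^^^^^^^^^^^^^^^^^^^^
ValueError: max() iterable argument is empty
```

>>> step_arm:
  delta_pos:
    - [0.008, 0, -0.2]
    - [0, 0, -0.2]
    - [0, 0, -0.2]
    - [0, 0, -0.17]
    - [0, 0, -0.115]
    - [0, 0, 0]
    - [0, 0, 0]
  spin: [0.008, 0, 0, 0, 0, 0, 0]

```text
time: 2.38
tool_pos: [594.1, -227.0, 55.7]
tcp_rot: [179.9, 0.0, 87.4]
ft_force: [-0.0, -0.4, 0.2]
finger_gap: 85.3
grip_force: 0.0
```

>>> step_arm:
  delta_pos:
    - [0, 0, 0]
    - [0, 0, 0]
    - [0, 0, 0]
    - [0, 0, 0]
    - [0, 0, 0]
    - [0, 0, 0]
    - [0, 0, 0]
    - [0, 0, 0]
  spin: [0, 0, 0, 0, 0, 0, 0, 0]
  gripper: -1
  squeeze: 70

```text
time: 3.38
tool_pos: [593.9, -226.0, 54.6]
tcp_rot: [180.0, 0.0, 87.5]
ft_force: [-2.1, 1.0, 5.1]
finger_gap: 13.0
grip_force: 69.9
```

Gripped (gap 13 mm). Now a gentle lift.

>>> step_arm:
  delta_pos:
    - [0, 0, 0.03]
    - [0, 0, 0.06]
    - [0, 0, 0.1]
    - [0, 0, 0.12]
    - [0, 0, 0.12]
    - [0, 0, 0.12]
    - [0, 0, 0.05]
    - [0, 0, 0]
  spin: [0, 0, 0, 0, 0, 0, 0, 0]

```text
time: 4.38
tool_pos: [594.4, -226.2, 175.7]
tcp_rot: [179.9, 0.1, 87.5]
ft_force: [0.5, -0.2, -8.1]
finger_gap: 13.1
grip_force: 68.4
```

```bash
python3 - <<'E'
from m import *
w=snap('wrist','w2.png'); t=snap('top'); st=r.sense(); print(st['tool_pos'],st['tcp_rot'],st['finger_gap'],st['ft_force'],st['wrist_torque'])
h,b,d,re,wh=masks(t)
lo=onz; print(proj(t,[486,281,3]))
m=cv2.inRange(h,(0,0,110),(180,255,255)); m[:,:168]=0;m[:,219:]=0;m[:178]=0;m[256:]=0
n,l,s,c=cv2.connectedComponentsWithStats(m); print(s,c)
E
```

```text
[ 593.2818669  -225.64485698  173.29432442] [-1.79925976e+02 -3.30123468e-02  8.74578385e+01] 13.218874808582413 [-0.77375096  0.13204374 -7.68079588] [-0.03606906 -0.34206944 -0.00990999]
(np.float64(190.9313942230533), np.float64(215.81853004048003))
[[     0      0    560    420 235139]
 [   173    182      1      3      3]
 [   177    182     12      2     13]
 [   194    184      6      1      6]
 [   172    189      1      9      9]
 [   171    201      1      9      9]
 [   213    204      1      1      1]
 [   170    214      1      9      9]
 [   169    225      1      9      9]
 [   210    245      1      2      2]] [[279.52640353 209.50190738]
 [173.         183.        ]
 [182.46153846 182.92307692]
 [196.5        184.        ]
 [172.         193.        ]
 [171.         205.        ]
 [213.         204.        ]
 [170.         218.        ]
 [169.         229.        ]
 [210.         245.5       ]]
```

View pics/w2.png

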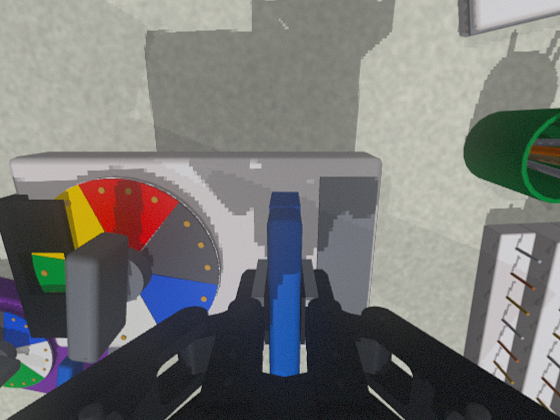

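Lifted level; the wrist view shows the handle centred in the jaws with the box below it. Next I carry it to the mat: dx −61, dy +503, spin −2.5°.

>>> step_arm:
  delta_pos:
    - [-0.01, 0.05, 0]
    - [-0.02, 0.1, 0]
    - [-0.02, 0.15, 0]
    - [-0.02, 0.18, 0]
    - [-0.02, 0.2, 0]
    - [-0.02, 0.2, 0]
    - [-0.02, 0.2, 0]
    - [-0.02, 0.2, 0]
  spin: [0, 0, -0.002, -0.002, -0.002, -0.002, -0.002, -0.002]

```text
time: 5.48
tool_pos: [562.6, 32.7, 174.0]
tcp_rot: [-180.0, -0.0, 85.3]
ft_force: [1.1, 0.2, -7.3]
finger_gap: 12.9
grip_force: 68.5
```

>>> step_arm:
  delta_pos:
    - [-0.02, 0.2, 0]
    - [-0.02, 0.2, 0]
    - [-0.02, 0.2, 0]
    - [-0.02, 0.2, 0]
    - [-0.02, 0.18, 0]
    - [-0.02, 0.13, 0]
    - [-0.02, 0.08, 0]
    - [-0.015, 0.045, 0]
  spin: [-0.002, 0, 0, 0, 0, 0, 0, 0]

```text
time: 6.48
tool_pos: [531.9, 278.0, 174.1]
tcp_rot: [-180.0, 0.0, 85.0]
ft_force: [-0.5, 0.4, -6.4]
finger_gap: 12.8
grip_force: 68.5
```

>>> step_arm:
  delta_pos:
    - [0, 0, -0.05]
    - [0, 0, -0.1]
    - [0, 0, -0.1]
    - [0, 0, -0.1]
    - [0, 0, -0.05]
    - [0, 0, 0]
    - [0, 0, 0]
  spin: [0, 0, 0, 0, 0, 0, 0]

```text
time: 7.35
tool_pos: [533.4, 277.4, 95.2]
tcp_rot: [179.9, -0.0, 84.9]
ft_force: [0.4, 0.6, -6.3]
finger_gap: 13.2
grip_force: 68.5
```

```bash
python3 - <<'E'
from m import *
t=snap('top','t3.png'); s=snap('side'); st=r.sense(); print(st['tool_pos'],st['tcp_rot'],st['finger_gap'],st['ft_force'])
a=cv2.resize(t['pixels'][150:280,90:250],(640,520),interpolation=cv2.INTER_CUBIC); cv2.imwrite('pics/t3c.png',a)
E
```

```text
[533.62546787 277.45328182  95.53120892] [ 1.79892993e+02 -5.58336505e-02  8.49372297e+01] 12.780169304554924 [-0.19421183 -0.29442465 -7.31246195]
```

View pics/t3c.png

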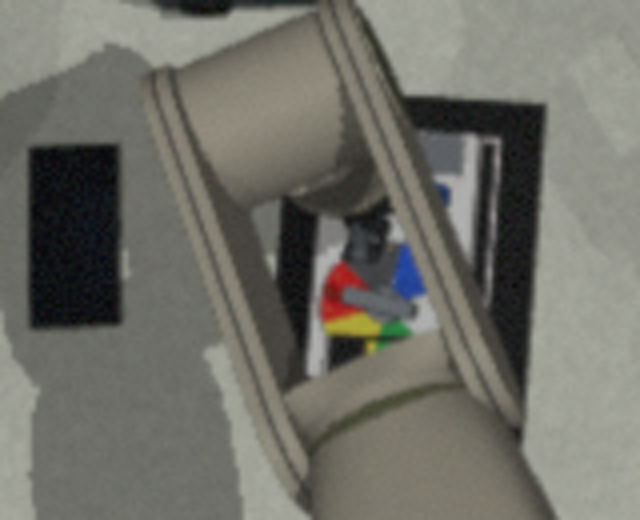

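The dispenser hangs over the mat, parallel to the outline (its right side shows at about (490,220) in the crop). The underside is about 38 mm above the mat, so I'm lowering it slowly.

>>> step_arm:
  delta_pos:
    - [0, 0, -0.03]
    - [0, 0, -0.04]
    - [0, 0, -0.03]
    - [0, 0, -0.025]
    - [0, 0, -0.02]
    - [0, 0, -0.015]
    - [0, 0, -0.01]
    - [0, 0, -0.01]
  spin: [0, 0, 0, 0, 0, 0, 0, 0]

```text
time: 8.45
tool_pos: [532.9, 277.2, 58.4]
tcp_rot: [180.0, -0.0, 84.9]
ft_force: [1.0, 0.4, -6.5]
finger_gap: 13.1
grip_force: 68.6
```

>>> step_arm:
  delta_pos:
    - [0, 0, -0.008]
    - [0, 0, -0.004]
    - [0, 0, 0]
    - [0, 0, 0]
  spin: [0, 0, 0, 0]

```text
time: 8.95
tool_pos: [533.2, 277.2, 57.6]
tcp_rot: [180.0, -0.0, 84.9]
ft_force: [-4.7, -3.6, 6.3]
finger_gap: 12.8
grip_force: 70.4
```

>>> step_arm:
  delta_pos:
    - [0, 0, 0]
    - [0, 0, 0]
    - [0, 0, 0]
    - [0, 0, 0]
    - [0, 0, 0]
    - [0, 0, 0]
    - [0, 0, 0]
  spin: [0, 0, 0, 0, 0, 0, 0]
  gripper: 0.3

```text
time: 9.82
tool_pos: [532.8, 277.1, 55.9]
tcp_rot: [-180.0, 0.0, 84.9]
ft_force: [0.1, -0.0, -0.6]
finger_gap: 55.4
grip_force: 0.0
```

>>> step_arm:
  delta_pos:
    - [0, 0, 0.08]
    - [-0.03, 0, 0.2]
    - [-0.08, 0, 0.2]
    - [-0.08, 0, 0.2]
    - [-0.08, 0, 0.2]
    - [0, 0, 0]
    - [0, 0, 0]
    - [0, 0, 0]
  spin: [0, 0, 0, 0, 0, 0, 0, 0]

```text
time: 10.82
tool_pos: [478.3, 276.7, 230.5]
tcp_rot: [-179.9, 0.1, 84.9]
ft_force: [-0.7, 1.1, -0.4]
finger_gap: 55.6
grip_force: 0.0
```

```bash
python3 - <<'E'
from m import *
t=snap('wrist','w4.png'); st=r.sense(); print(st['tool_pos'],st['tcp_rot'],st['joint_pos'][5])
for p in [(486,281,36),(446.2,284.5,84),(446.2,284.5,44),(532.8,276.9,84),(406,288,49)]: print(p,proj(t,p))
E
```

```text
[478.26964973 276.65781759 230.33587197] [-1.79867443e+02  7.78521926e-02  8.49198416e+01] 29.811920273390257
(486, 281, 36) (np.float64(291.52664635924833), np.float64(185.36657283835797))
(446.2, 284.5, 84) (np.float64(250.31822287038256), np.float64(196.22945487515523))
(446.2, 284.5, 44) (np.float64(254.27866846059646), np.float64(186.969967929248))
(532.8, 276.9, 84) (np.float64(342.17646405850354), np.float64(196.22416578545992))
(406, 288, 49) (np.float64(215.5463081967975), np.float64(188.04102926947348))
```

View pics/w4.png

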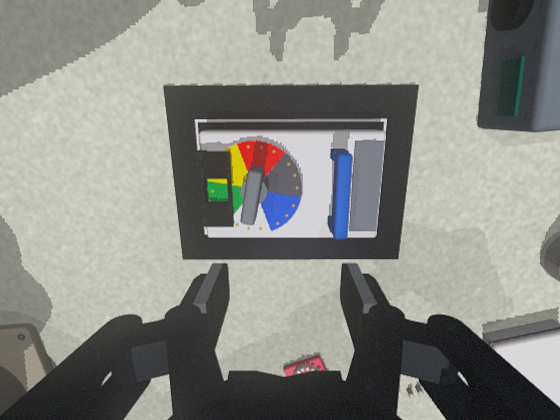

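Wrist view: the dispenser lies inside the outline (outline x 196–386, y 119–238). The knob is at about (253,196), with red at its upper end. Next I'll compute the placement and the red angle.

```bash
python3 - <<'E'
from m import *
t=snap('wrist'); h,b,d,re,w=masks(t)
hd=rect(t,b,84,(325,140,360,245)); print('handle',hd)
print('mat',rect(t,cv2.inRange(h,(0,0,0),(180,255,75)),3,(155,75,425,250)))
o=[onz(t,*p,3)[:2] for p in [(197,120),(386,119),(380,238),(206,238)]]; print(np.round(o,0))
a=np.radians(hd[4]-90); ax=np.array([np.cos(a),np.sin(a)])
hc=hd[:2]; c=hc-47*ax; k=hc-87*ax; print('disp',c,'knob',k,'yaw',np.degrees(a))
lab=[]
for th in range(0,360,3):
    p=[*(k+42*np.array([np.cos(np.radians(th)),np.sin(np.radians(th))])),44]
    u,v=np.round(proj(t,p)).astype(int); 
    if re[v,u]: lab.append(th)
print('red world deg',lab)
g=cv2.inRange(h,(0,0,70),(180,70,150))
E
```

```text
handle [532.6 276.8  84.6  12.9  85. ]
mat [485.4 288.1 194.6 277.8 175. ]
[[386. 358.]
 [598. 340.]
 [592. 196.]
 [373. 216.]]
disp [485.77884919 280.89631991] knob [445.93106127 284.38254962] yaw -5.0
red world deg [45, 48, 51, 54, 57, 60, 63, 66, 69, 75, 78, 81, 84, 87, 96, 99, 102]
```

Placement is within 1 mm. Red is at 74° and must reach 175°, so the turn is +101°. I'm going to the knob at (446,284.4) with yaw 74.

>>> step_arm:
  delta_pos:
    - [-0.08, 0.02, 0]
    - [-0.08, 0.02, -0.15]
    - [0, 0, -0.2]
    - [0, 0, -0.2]
    - [0, 0, -0.18]
    - [0, 0, -0.12]
    - [0, 0, 0]
    - [0, 0, 0]
  spin: [-0.03, -0.031, 0, 0, 0, 0, 0, 0]

```text
time: 11.92
tool_pos: [447.2, 285.3, 62.6]
tcp_rot: [180.0, -0.0, 73.9]
ft_force: [0.5, 0.1, 0.1]
finger_gap: 55.7
grip_force: 0.0
```

>>> step_arm:
  delta_pos:
    - [0, 0, 0]
    - [0, 0, 0]
    - [0, 0, 0]
    - [0, 0, 0]
    - [0, 0, 0]
    - [0, 0, 0]
    - [0, 0, 0]
  spin: [0, 0, 0, 0, 0, 0, 0]
  gripper: -1
  squeeze: 30

```text
time: 12.8
tool_pos: [447.3, 285.5, 63.0]
tcp_rot: [179.9, -0.1, 74.0]
ft_force: [-2.0, -0.2, 6.2]
finger_gap: 13.6
grip_force: 31.3
```

>>> step_arm:
  delta_pos:
    - [0, 0, 0]
    - [0, 0, 0]
    - [0, 0, 0]
    - [0, 0, 0]
    - [0, 0, 0]
    - [0, 0, 0]
    - [0, 0, 0]
    - [0, 0, 0]
  spin: [0.02, 0.035, 0.035, 0.035, 0.035, 0.035, 0.035, 0.035]

```text
time: 13.8
tool_pos: [445.6, 285.3, 62.9]
tcp_rot: [-179.9, -0.1, 121.9]
ft_force: [-11.1, -1.2, 14.8]
finger_gap: 13.7
grip_force: 32.6
```

>>> step_arm:
  delta_pos:
    - [0, 0, 0]
    - [0, 0, 0]
    - [0, 0, 0]
    - [0, 0, 0]
    - [0, 0, 0]
    - [0, 0, 0]
    - [0, 0, 0]
    - [0, 0, 0]
  spin: [0.035, 0.035, 0.035, 0.035, 0.035, 0.035, 0.035, 0.03]

```text
time: 14.8
tool_pos: [446.1, 284.3, 62.9]
tcp_rot: [-179.9, -0.1, 171.3]
ft_force: [-9.0, -7.5, 14.9]
finger_gap: 13.0
grip_force: 32.6
```

>>> step_arm:
  delta_pos:
    - [0, 0, 0]
    - [0, 0, 0]
    - [0, 0, 0]
    - [0, 0, 0]
  spin: [0.021, 0, 0, 0]

```text
time: 15.3
tool_pos: [446.2, 284.3, 62.9]
tcp_rot: [-179.9, -0.1, 174.9]
ft_force: [-8.9, -6.9, 14.4]
finger_gap: 13.3
grip_force: 32.6
```

>>> step_arm:
  delta_pos:
    - [0, 0, 0]
    - [0, 0, 0]
    - [0, 0, 0]
    - [0, 0, 0]
    - [0, 0, 0]
    - [0, 0, 0]
  spin: [0, 0, 0, 0, 0, 0]
  gripper: 0.3

```text
time: 16.05
tool_pos: [446.8, 285.1, 61.9]
tcp_rot: [-180.0, -0.0, 174.9]
ft_force: [-0.4, 0.5, -0.0]
finger_gap: 55.2
grip_force: 0.0
```

>>> step_arm:
  delta_pos:
    - [0, 0, 0.1]
    - [0, 0, 0.2]
    - [0, 0, 0.2]
    - [0, 0, 0.2]
    - [0, 0, 0.2]
    - [0, 0, 0]
    - [0, 0, 0]
    - [0, 0, 0]
  spin: [0, 0, 0, 0, 0, 0, 0, 0]

```text
time: 17.05
tool_pos: [446.0, 284.7, 240.1]
tcp_rot: [-179.9, -0.1, 174.9]
ft_force: [-0.1, 0.3, -0.0]
finger_gap: 55.6
grip_force: 0.0
```

```bash
python3 - <<'E'
from m import *
t=snap('wrist','w5.png'); h,b,d,re,w=masks(t)
u,v=map(int,proj(t,(532.8,276.9,84))); print(u,v)
hd=rect(t,b,84,(max(u-70,0),max(v-70,0),u+70,v+70)); print('handle',hd)
a=np.radians(hd[4]-90); ax=np.array([np.cos(a),np.sin(a)]); hc=hd[:2]; k=hc-87*ax
print('disp',hc-47*ax,np.degrees(a))
for rad in (33,40,46):
  print(rad,[th for th in range(0,360,3) if re[tuple(np.round(proj(t,[*(k+rad*np.array([np.cos(np.radians(th)),np.sin(np.radians(th))])),44])).astype(int)[::-1])]])
E
```

```text
283 278
handle [535.4 276.3  82.5  13.2  85. ]
disp [488.57884919 280.39631991] -5.0
33 [150, 153, 156, 159, 162, 165, 168, 171, 174, 177, 180, 183, 186, 189, 192, 195]
40 [156, 159, 162, 165, 168, 171, 174, 177, 180, 183, 186, 189, 192]
46 [159, 162, 165, 168, 171, 174, 177, 180, 183, 186, 189]
```

View pics/w5.png

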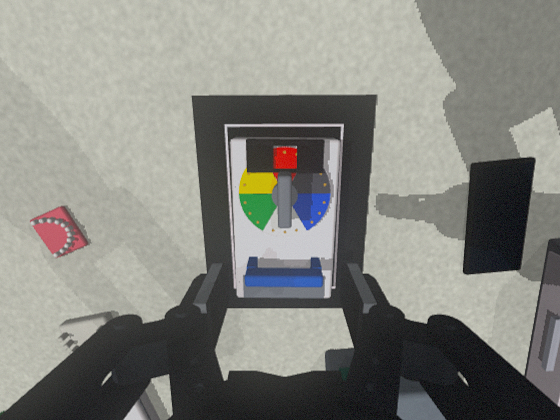

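The wrist view shows the red sector filling the window at (286,158). The wheel boundaries are symmetric, with yellow/green and grey/blue both at y≈193. The dispenser is inside the outline and the gripper is clear.

```bash
python3 -c "
from bench import r
print(r.hand_in())"
```

```text
the job is handed in; nothing more can be done
None
```

The dispenser stands released inside the outline, about 3 mm from the mat's centre by the last camera check. The red sector is centred in the window, and the job is handed in; the hand-in returned no verdict.

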